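Put the kitchen scale away under the riser

TASK

Put the flat kitchen scale away: take the tomato off its pan and lay it on the chopping board, and turn the scale's tare knob back to its zero stop. Then push the scale along the worktop, without lifting it, all the way in under the wooden riser until its back edge is flat against the riser's back strip. Leave the lemon and the garlic bulb where they lie.

Things in the scene. Friction and masses are not known exactly. Their poses are not given: they have to be found in the camera images.
- scale: White flat kitchen scale, loose, 0.4 to 0.65 kg, left or right of the riser's opening. Origin: centre of underside. 120 (own x) x 180 (own y) x 40 mm high; own x points away from the robot within 0.2 rad. Steel pan 104 mm square centred at own y = -32 mm, floor 50 mm above the worktop, lip 4.5 mm more; knob at own y = +56 mm. Pushed low on its sides it slides without tipping.
- knob_grip (a point): Point on the axis of the tare knob, 65 mm above the worktop, at the height to grip. The knob is a disc with an upright bar grip across it, 46 mm long, 13 mm thick, from 50 to 76 mm above the worktop; a dark line on top marks its pointer end.
- tare_knob (a joint): Knob angle, rad: 0 is the zero stop; grows clockwise seen from above (turn counter-clockwise to reset). At 0 the bar lies along the scale's own x, pointer end to +x at the longest mark on the body; at q it has turned q clockwise from there. Starts at 0.7 to 1.3. Light friction (0.03 N m), no spring.
- tomato_mid (a point): Centre of the tomato, 56 mm across and 57 mm high, loose, resting on the scale's pan at the start.
- board: Wooden chopping board lying flat, fixed, on the other side of the riser's opening from the scale; 210 (own x) x 300 (own y) x 22 mm. Origin: centre of its underside. Its long side (own y) points roughly to and from the robot.
- riser: Low wooden shelf, fixed. Origin: centre of underside, at worktop height; own x away from the robot (within 0.05 rad). 148 mm deep (x -74 to 74), 280 wide; top board 130 to 145 mm up, carrying things to 245 mm; opening 250 wide between side panels. Back strip inside, 64 mm high, front face at x = 64: the scale home against it has its origin at x = 4, its front side 18 mm inside the shelf's edge.
- lemon_mid (a point): Centre of a loose lemon, 75 x 56 x 57 mm, a bystander on the far end of the chopping board.
- garlic_mid (a point): Centre of a loose garlic bulb, 55 mm across, a bystander on the far end of the chopping board.

How it is judged (in metres and radians):
At the end, for the whole second after the job is handed in: Tomato resting on the board (its centre over it); tare knob within 0.08 rad of zero; scale flat on the worktop under the riser, back edge within 10 mm of the back strip, square to it within 0.1 rad, at rest (x of tomato_mid in the frame of board between -0.105 and 0.105 m and y of tomato_mid in the frame of board between -0.15 and 0.15 m and z of tomato_mid in the frame of board between 0.035 and 0.065 m and value of joint tare_knob below 0.08 rad and x of scale in the frame of riser between -0.006 and 0.012 m and y of scale in the frame of riser between -0.045 and 0.045 m and angle between the x axis of scale and the x axis of riser, either way round below 0.1 rad and angle between scale's own z axis and vertical below 0.05 rad and linear speed of scale below 0.02 m/s); the robot touches nothing.
It fails at once if the scale is lifted more than 20 mm off the worktop (height (world z) of scale above 0.02 m).
It fails at once if the lemon or the garlic bulb is moved more than 40 mm (distance of any of lemon_mid, garlic_mid from where it was at the start of the episode above 0.04 m).
It also fails if it takes over 72 s, if anything falls off the work surface, if the arm or the gripper's body presses on something with over 40 N, if the wrist force passes 120 N, or if a joint passes its speed limit or range.

ROBOT

A 6-joint arm with a two-finger parallel gripper is mounted at the origin on a cart in front of the work surface, level with it; the furniture and walls round the work are solid. World frame = base frame: x ahead of the robot, y to its left, z up, the work surface at z = 0. Lengths are in m, angles in degrees, forces in N, time in s.
With the tool pointing down it reaches from about 0.3 to 0.85 m from the base axis. Payload 5.4 kg.
Tool frame: the origin (TCP) lies on the centre line of the jaws, within the pads' length; the fingertips stand 8 mm ahead of it and the grasp point (between the pads) lies 11 mm behind it; z points along the fingers, y is the line along which they close (so a half turn about z gives the same grasp; the last joint's range is limited). The gripper opens to 85 mm and grips with 20 to 120 N. Pads are 22 mm wide; open, the fingers measure 114 mm over their backs; the gripper's body (76 mm by 85 mm) begins 54 mm behind the grasp point. The pads swing forward as they close: fully open they stand 13 mm farther back than shut.
Start: joints at [51.962, 9.076, 91.501, -0, 79.423, -12.038], TCP at [0.252, 0.517, 0.239] pointing down, gripper open.
Joint ranges: [-166.64, 166.64], [-54.1, 131.32], [10.49, 154.53], [-73.88, 253.88], [9.74, 151.15], [-171.62, 171.62]. Speed limits (degrees/s): [147.25, 147.25, 180, 180, 180, 180].

INTERFACE

Orientations are given as [roll, pitch, yaw] about the fixed x, y, z axes, in that order (R = Rz(yaw) Ry(pitch) Rx(roll)).
In Python, from plant import env gives the robot as it stands.
- The arm moves only by the tool arm_command, never from a script. Its argument "deltas" is text: rows parted by semicolons, each of 6 numbers parted by spaces: the shift along the world's x, y, z in cm, then the turn, a rotation vector about the world's x, y, z in degrees. In form: dx dy dz ax ay az; .... A call has 1 to 12 rows; each row is the pose to reach, as a shift and turn from the pose commanded when the call began; what a row does not reach only later rows make up. A row lasts 1/12 s, in which the tool goes at most 41.7 mm and 7.16 degrees, less where a joint would pass 70% of its speed; a pose out of reach is approached as far as the arm can. A call with a gripper value outside its range is refused whole. "fingers" is the gripper's target within -1 to 1 (shut at 1, half-way at 0, fully open at -1), set as the call begins (left out, the last holds). The fingers move at their own pace and stop on an object; "force" is the grip in N (left out, the last holds). Time passes only in rows, so rows that repeat a pose let the fingers close. It gives the time, the measured TCP pose, the force, the opening and the grip force at its end, in the units of the state.
- env.get_state(): the state, without advancing time (a new reading comes with each control period).
- env.get_image(name): name is "side" or "top"; returns the picture (400x640x3 uint8, red, green, blue); there is no depth.
- env.camera_model(name): a dict with "K" (3x3 intrinsics, pixels), "dist_coeffs" ([k1, k2, p1, p2, k3] as OpenCV has them; the pictures are not rectified), "position" and "rotation" of the camera in the world. Camera axes: x right, y up, looking along -z (the intrinsics and any distortion apply to the point x, -y, -z); pixel columns grow to the right and rows downward; lengths in m; the calibration is good to about 2 mm. A picture is of the moment at which its call begins. camera_model takes no time and is no camera call.
- env.finish_job(): hands the job in; it is judged then, once.
The state is a dict: "time_s": time; "q": joint angles; "qvel": joint speeds; "joint_torque": joint torques, N m; "tool_pos": TCP position; "ee_rot": TCP orientation; "wrist_force": force on the tool from outside, world axes, zero at the start; "moment": the same for the moment, N m; "gripper_width": finger opening in m; "grip_force": force on a finger pad.
Only numpy, scipy, OpenCV 4.12 (cv2) and the standard library are available. Lean on these libraries where they do the work, as an engineer would, in place of code of your own. Each camera call takes 0.05 s, during which the arm holds its last target. There are 200 camera calls.

## Working session

There is one attempt and no reset: what is moved stays moved. The work goes in short steps, Python scripts to look and compute and a tool call to move; the robot and the scene stay as the last step left them, time stands still between calls to the robot, and variables do not carry over. Pictures are saved under pics/ and viewed, at most 10 in all, crops included, and the job is handed in when it is done.

Besides the shell and the picture viewer there is one more tool, called after "Call:" as name(argument=value, ...) on one line, values as JSON. arm_command: Moves the arm, as the interface text tells. Its arguments: {"type":"object","properties":{"deltas":{"type":"string"},"fingers":{"type":"number"},"force":{"type":"number"}},"required":["deltas"]}

```bash
mkdir -p pics; cat > h.py <<'E'
import numpy as np, cv2
from plant import env
def cam(n):
    m=env.camera_model(n); return np.array(m["K"],float),np.array(m["dist_coeffs"],float),np.array(m["position"],float),np.array(m["rotation"],float)
def ray(n,uv):
    K,d,p,R=cam(n)
    q=cv2.undistortPoints(np.array(uv,float).reshape(-1,1,2),K,d).reshape(-1,2)
    D=np.c_[q[:,0],-q[:,1],-np.ones(len(q))]@R.T
    return p,D
def plane(n,uv,z):
    p,D=ray(n,uv); return p+D*((z-p[2])/D[:,2])[:,None]
def tri(a,b):
    (n1,u1),(n2,u2)=a,b
    p,D=ray(n1,u1);q,E=ray(n2,u2);out=[]
    for d,e in zip(D,E):
        s,*_=np.linalg.lstsq(np.c_[d,-e],q-p,rcond=None); A=p+s[0]*d;B=q+s[1]*e; out.append([*((A+B)/2),np.linalg.norm(A-B)])
    return np.array(out)
def proj(n,P):
    K,d,p,R=cam(n); c=(np.array(P,float).reshape(-1,3)-p)@R*[1,-1,-1]
    return cv2.projectPoints(c,np.zeros(3),np.zeros(3),K,d)[0].reshape(-1,2)
def shot(n,f):
    im=env.get_image(n)[:,:,::-1].copy(); cv2.imwrite(f"pics/{f}.png",im); return im
E
python3 - <<'E'
from h import *
for n in("side","top"):
    shot(n,n+"0"); K,d,p,R=cam(n); print(n,p.round(3),R.round(2).tolist(),K[0,0],d)
E
```

```text
side [-0.37  -0.095  1.103] [43.71, -1.02, -82.88] 466.6363628394671 [-0.07703461  0.          0.          0.          0.        ]
top [ 0.409 -0.009  1.204] [8.4, -0.21, -88.45] 455.7860120499284 [-0.11501538  0.          0.          0.          0.        ]
```

View pics/top0.png

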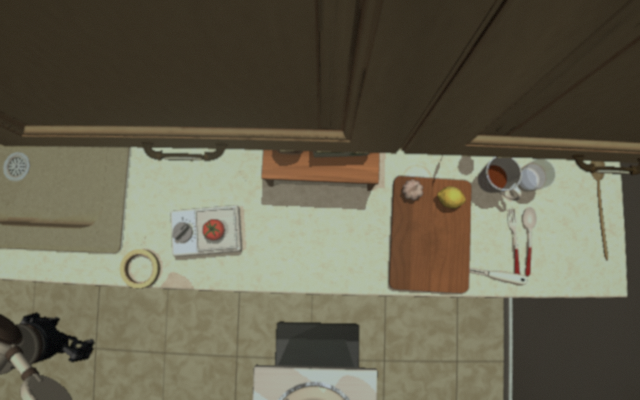

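View pics/side0.png

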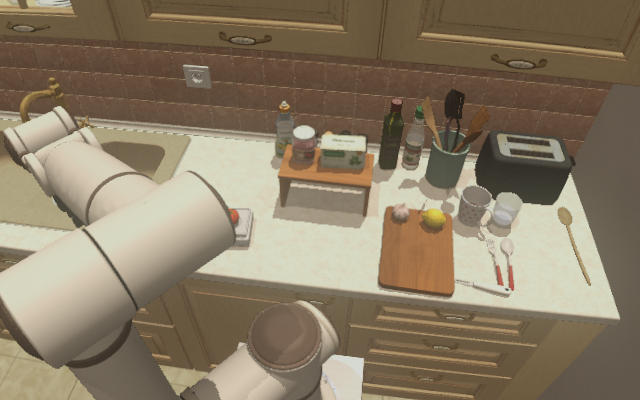

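The top view shows the scale at about (205,231), the tomato at (213,229), the knob at (183,233), the board at (430,233) and the riser's front edge at row ~182. In the side view the arm hides the scale. The camera rotation comes as Euler angles, so I'll fix the helper and measure.

```bash
sed -i 's/^import numpy.*/&\nfrom scipy.spatial.transform import Rotation as Rot/; s/np.array(m\["rotation"\],float)$/Rot.from_euler("xyz",m["rotation"],degrees=True).as_matrix()/' h.py
python3 - <<'E'
from h import *
im=cv2.imread("pics/top0.png")
print("knob",plane("top",[[183,233]],.076),"tom",plane("top",[[213,229]],.08))
print("scale corners z.04",plane("top",[[171,210],[240,207],[242,252],[174,258]],.04).round(3).tolist())
print("board z.022",plane("top",[[393,177],[471,178],[469,292],[390,290]],.022).round(3).tolist())
print("riser front z.145",plane("top",[[262,183],[379,186]],.145).round(3).tolist())
print("side riser top",plane("side",[[282,176],[371,183],[374,155],[289,148]],.145).round(3).tolist())
print("lemon,garlic",plane("top",[[451,198],[412,189]],.05).round(3).tolist())
s=env.get_state(); print(s["tool_pos"],s["ee_rot"],s["gripper_width"],s["time_s"])
t=im[195:270,160:255]; s=im[140:215,240:400]
s2=cv2.imread("pics/side0.png")[130:220,260:390]
a=cv2.resize(t,None,fx=4,fy=4,interpolation=cv2.INTER_CUBIC);b=cv2.resize(s2,None,fx=3,fy=3,interpolation=cv2.INTER_CUBIC)
c=np.zeros((600,400,3),np.uint8);c[:300,:380]=a;c[300:570,:390]=b;cv2.imwrite("pics/c0.png",c)
E
```

```text
knob [[0.48199273 0.337411   0.076     ]] tom [[0.49409877 0.26096296 0.08      ]]
scale corners z.04 [[0.543, 0.385, 0.04], [0.556, 0.204, 0.04], [0.441, 0.193, 0.04], [0.419, 0.368, 0.04]]
board z.022 [[0.65, -0.194, 0.022], [0.653, -0.405, 0.022], [0.353, -0.395, 0.022], [0.354, -0.188, 0.022]]
riser front z.145 [[0.601, 0.135, 0.145], [0.602, -0.142, 0.145]]
side riser top [[0.615, 0.128, 0.145], [0.623, -0.136, 0.145], [0.749, -0.139, 0.145], [0.744, 0.129, 0.145]]
lemon,garlic [[0.593, -0.341, 0.05], [0.614, -0.239, 0.05]]
[0.25174985 0.51637458 0.23840792] [-1.79904638e+02 -2.11816673e-02  1.53999742e+02] 0.08536979436532731 0.1
```

View pics/c0.png

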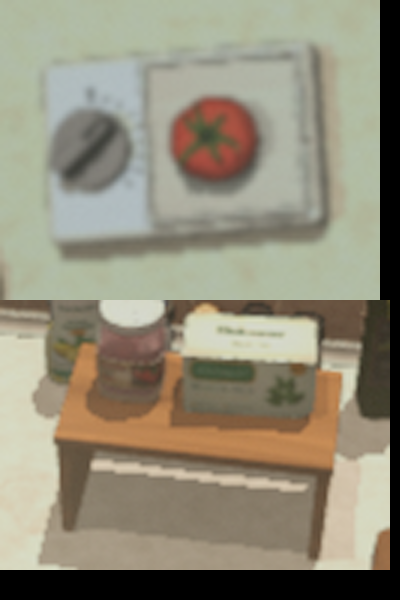

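The crop shows the knob bar running from about (68,185) to (110,128), pointing up-right. The tomato is at (213,139), and the riser is clear in front. The sizes agree: the scale comes out at 0.18 x 0.12 m, the board at 0.30 x 0.21 m, and the riser's front edge at x≈0.60. Next I'll move the arm aside so the side view opens up.

Call:
arm_command(deltas="5 -20 8 0 0 -22;5 -20 8 0 0 -22;5 -20 8 0 0 -22;5 -20 8 0 0 -22;10 -42 8 0 0 -44;10 -42 8 0 0 -44;10 -42 8 0 0 -44;10 -42 8 0 0 -44;10 -42 8 0 0 -44;10 -42 8 0 0 -44;10 -42 8 0 0 -44;10 -42 8 0 0 -44", fingers=-1)

```text
time_s: 1.1
tool_pos: [0.3529, 0.0927, 0.3194]
ee_rot: [180.0, 0.1, 109.6]
wrist_force: [0.0, 0.2, 1.0]
gripper_width: 0.0856
grip_force: 0.0
```

Call:
arm_command(deltas="2 -20 0 0 0 0;2 -20 0 0 0 0;2 -20 0 0 0 0;2 -20 0 0 0 0;2 -20 0 0 0 0;2 -20 0 0 0 0")

```text
time_s: 1.6
tool_pos: [0.3719, -0.1075, 0.3186]
ee_rot: [-179.9, 0.0, 109.6]
wrist_force: [-0.4, 1.0, -0.3]
gripper_width: 0.0854
grip_force: 0.0
```

```bash
python3 - <<'E'
from h import *
t=shot("top","t1");s=shot("side","s1")
def red(im,x0,x1,y0,y1):
    h=cv2.cvtColor(im,cv2.COLOR_BGR2HSV); m=(((h[...,0]<8)|(h[...,0]>172))&(h[...,1]>130)&(h[...,2]>70)).astype(np.uint8)
    w=np.zeros_like(m); w[y0:y1,x0:x1]=m[y0:y1,x0:x1]
    x,y,ww,hh=cv2.boundingRect(w); M=cv2.moments(w); return [x+ww/2,y+hh/2],(x,y,ww,hh),M["m00"]
a=red(t,190,240,205,255); b=red(s,160,262,180,260); print(a,b)
print("tom",tri(("top",[a[0]]),("side",[b[0]])).round(4))
c=np.zeros((600,400,3),np.uint8)
c[:300]=cv2.resize(t[200:265,165:250],(400,300),interpolation=3);c[300:]=cv2.resize(s[185:260,160:260],(400,300),interpolation=3);cv2.imwrite("pics/c1.png",c)
print(env.get_state()["tool_pos"],env.get_state()["ee_rot"])
E
```

```text
([213.5, 229.5], (204, 220, 19, 19), 168.0) ([0.0, 0.0], (0, 0, 0, 0), 0.0)
tom [[0.3078 0.2468 0.8224 0.4159]]
[ 0.37190191 -0.10345444  0.31876796] [-1.79968424e+02 -1.01383216e-01  1.09864475e+02]
```

View pics/c1.png

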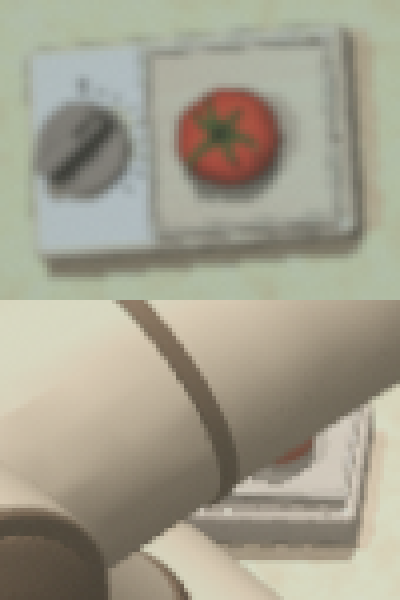

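In the top crop the bar of the knob is still clear. In the side crop the elbow still covers the tomato and knob, so I'll swing further right.

Call:
arm_command(deltas="0 -30 4 0 0 0;0 -30 4 0 0 0;0 -30 4 0 0 0;0 -30 4 0 0 0;0 -30 4 0 0 0;0 -30 4 0 0 0;0 -30 4 0 0 0;0 -30 4 0 0 0")

```text
time_s: 2.37
tool_pos: [0.3725, -0.4062, 0.3589]
ee_rot: [-180.0, 0.0, 109.9]
wrist_force: [-0.4, -0.3, 0.2]
gripper_width: 0.0853
grip_force: 0.0
```

```bash
cat >> h.py <<'E'
def red(im,x0,x1,y0,y1):
    h=cv2.cvtColor(im,cv2.COLOR_BGR2HSV); m=(((h[...,0]<8)|(h[...,0]>172))&(h[...,1]>130)&(h[...,2]>70)).astype(np.uint8)
    w=np.zeros_like(m); w[y0:y1,x0:x1]=m[y0:y1,x0:x1]
    x,y,ww,hh=cv2.boundingRect(w); return [x+(ww-1)/2,y+(hh-1)/2],(x,y,ww,hh)
E
python3 - <<'E'
from h import *
t=shot("top","t2");s=shot("side","s2")
a=red(t,190,240,205,255); b=red(s,160,262,180,260); print(a,b)
if b[1][2]: print("tom",tri(("top",[a[0]]),("side",[b[0]])).round(4))
# white/steel scale mask in top
h=cv2.cvtColor(t,cv2.COLOR_BGR2HSV); g=t[200:265,165:250]
d=(g.max(2)<75).astype(np.uint8); d=d[15:55,0:33]
ys,xs=np.nonzero(d); print("dark",len(xs))
if len(xs)>4:
    P=plane("top",np.c_[xs+165,ys+215],.076)[:,:2]; c=P.mean(0); w,v=np.linalg.eigh(np.cov(P.T)); print(c,v[:,1],np.degrees(np.arctan2(v[1,1],v[0,1])),P.ptp(0) if hasattr(P,'ptp') else np.ptp(P,axis=0))
c=np.zeros((600,400,3),np.uint8)
c[:300]=cv2.resize(t[208:263,165:238],(400,300),interpolation=0);c[300:]=cv2.resize(s[185:260,160:260],(400,300),interpolation=3);cv2.imwrite("pics/c2.png",c)
E
```

```text
([213.0, 229.0], (204, 220, 19, 19)) ([221.0, 217.5], (220, 216, 3, 4))
tom [[0.4929 0.2771 0.0693 0.0267]]
dark 31
[0.48207301 0.33997609] [-0.74673602  0.66512052] 138.30842775993366 [0.0283385  0.02402841]
```

View pics/c2.png

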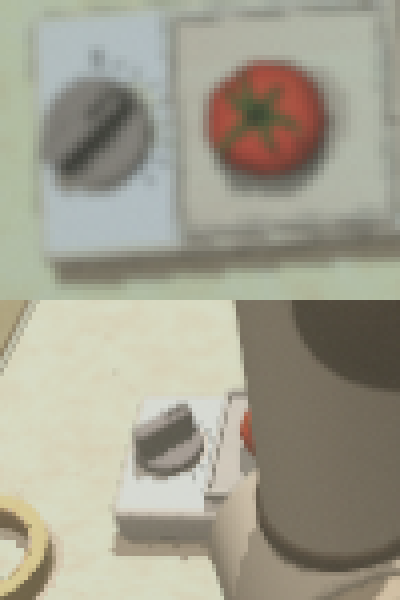

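The side crop shows the knob bar's top centred near full-image pixel (200.7,215.8), with the tomato's left edge at column ~220. I'll triangulate the knob and check the tomato's edge against its position from the top view.

```bash
python3 - <<'E'
from h import *
print("knob",tri(("top",[[183.2,232.1]]),("side",[[200.7,215.8]])).round(4))
T=plane("top",[[213,229]],.0785)[0]; print("tom",T)
L=T.copy(); ex=Rot.from_euler("xyz",env.camera_model("side")["rotation"],degrees=True).as_matrix()[:,0]
print("expected left edge px",proj("side",T-ex*.028))
E
```

```text
knob [[0.4833 0.3424 0.078  0.0115]]
tom [0.49421188 0.26132388 0.0785    ]
expected left edge px [[220.99681202 216.19070054]]
```

Call:
arm_command(deltas="5 44 -2 0 0 0;5 44 -2 0 0 0;5 44 -2 0 0 0;5 44 -2 0 0 0;5 44 -2 0 0 0;5 44 -2 0 0 0;5 44 -2 0 0 0;5 44 -2 0 0 0;5 44 -2 0 0 0;5 44 -2 0 0 0;5 44 -2 0 0 0;5 44 -2 0 0 0")

```text
time_s: 3.47
tool_pos: [0.4203, 0.0435, 0.3389]
ee_rot: [180.0, -0.2, 110.6]
wrist_force: [0.5, 0.0, -0.8]
gripper_width: 0.0855
grip_force: 0.0
```

Call:
arm_command(deltas="7.2 22.7 -10 0 0 0;7.2 22.7 -10 0 0 0;7.2 22.7 -10 0 0 0;7.2 22.7 -10 0 0 0;7.2 22.7 -10 0 0 0;7.2 22.7 -10 0 0 0;7.2 22.7 -18 0 0 0;7.2 22.7 -18 0 0 0;7.2 22.7 -18 0 0 0;7.2 22.7 -18 0 0 0")

```text
time_s: 4.3
tool_pos: [0.4908, 0.2641, 0.1576]
ee_rot: [-179.6, -0.0, 110.1]
wrist_force: [-0.6, 0.4, 1.4]
gripper_width: 0.0857
grip_force: 0.0
```

Call:
arm_command(deltas="0 0 -3 0 0 0;0 0 -6 0 0 0;0 0 -8 0 0 0;0 0 -9.1 0 0 0;0 0 -9.1 0 0 0;0 0 -9.1 0 0 0")

```text
time_s: 4.8
tool_pos: [0.4955, 0.2641, 0.0708]
ee_rot: [179.8, 0.0, 110.0]
wrist_force: [-0.2, 0.2, -0.7]
gripper_width: 0.0854
grip_force: 0.0
```

Call:
arm_command(deltas="0 0 0 0 0 0;0 0 0 0 0 0;0 0 0 0 0 0;0 0 0 0 0 0;0 0 0 0 0 0;0 0 0 0 0 0;0 0 0 0 0 0;0 0 0 0 0 0;0 0 0 0 0 0;0 0 0 0 0 0;0 0 0 0 0 0;0 0 0 0 0 0", fingers=1, force=20)

```text
time_s: 5.8
tool_pos: [0.4954, 0.2642, 0.0705]
ee_rot: [179.8, 0.0, 110.0]
wrist_force: [-1.3, -0.7, 7.2]
gripper_width: 0.0521
grip_force: 20.0
```

Call:
arm_command(deltas="0 0 2 0 0 0;0 0 5 0 0 0;0 0 9 0 0 0;0 0 13 0 0 0;-2 -3 14 0 0 0;-4 -7 14 0 0 0;-5 -11 14 0 0 0;-6 -15 14 0 0 0;-6 -19 14 0 0 0;-6 -23 14 0 0 0;-6 -27 14 0 0 0;-6 -30 14 0 0 0")

```text
time_s: 6.8
tool_pos: [0.4338, -0.039, 0.2092]
ee_rot: [179.9, 0.1, 109.9]
wrist_force: [-0.2, 0.6, 0.6]
gripper_width: 0.0518
grip_force: 21.5
```

```bash
python3 - <<'E'
from h import *
s=env.get_state();print(s["tool_pos"],s["gripper_width"],s["grip_force"])
t=shot("top","t3"); g=t[195:270,160:255]
h=cv2.cvtColor(t,cv2.COLOR_BGR2HSV)
# dark bar line and white body
d=(t.max(2)<75).astype(np.uint8);d[:215]=0;d[250:]=0;d[:,:170]=0;d[:,198:]=0
ys,xs=np.nonzero(d);P=plane("top",np.c_[xs,ys],.076)[:,:2];w,v=np.linalg.eigh(np.cov(P.T));print(len(xs),P.mean(0),np.degrees(np.arctan2(v[1,1],v[0,1])))
c=cv2.resize(g,None,fx=7,fy=7,interpolation=3);cv2.imwrite("pics/c3.png",c)
E
```

```text
[ 0.43383382 -0.0389801   0.20916746] 0.051831093259026205 21.45543306483887
24 [0.48095357 0.3405408 ] 138.23568002528285
```

View pics/c3.png

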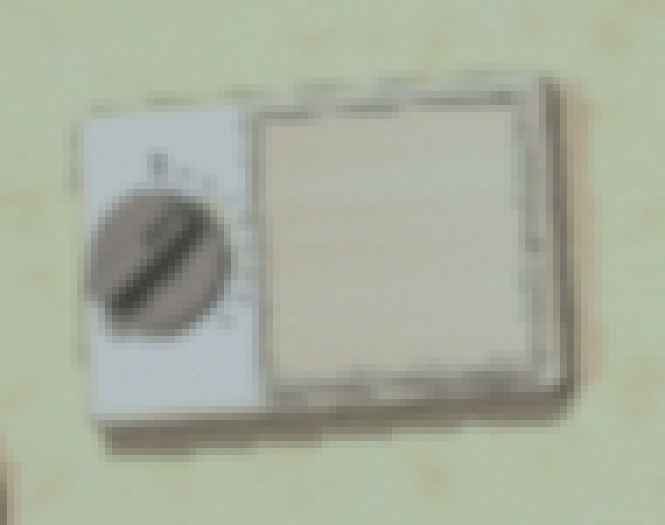

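The crop confirms the pan is empty and the knob bar is still at about -42° in world. The knob position from the scale corners is about (0.484, 0.343), which agrees with the triangulation. Now I'll lay the tomato on the board.

Call:
arm_command(deltas="0 -24.5 0 0 0 0;0 -24.5 0 0 0 0;0 -24.5 0 0 0 0;0 -24.5 0 0 0 0;0 -24.5 0 0 0 0;0 -24.5 0 0 0 0;0 -24.5 0 0 0 0;0 -24.5 -4 0 0 0;0 -24.5 -8 0 0 0;0 -24.5 -11 0 0 0;0 -24.5 -13 0 0 0;0 -24.5 -14 0 0 0")

```text
time_s: 7.85
tool_pos: [0.4326, -0.2791, 0.0653]
ee_rot: [-179.9, -0.3, 110.0]
wrist_force: [1.0, 1.2, -0.7]
gripper_width: 0.052
grip_force: 21.5
```

Call:
arm_command(deltas="0 0 -1 0 0 0;0 0 -1.7 0 0 0;0 0 -2.3 0 0 0;0 0 -2.5 0 0 0;0 0 -2.5 0 0 0;0 0 -2.5 0 0 0")

```text
time_s: 8.35
tool_pos: [0.4346, -0.2817, 0.0441]
ee_rot: [180.0, 0.1, 110.0]
wrist_force: [0.7, 0.1, -0.8]
gripper_width: 0.0524
grip_force: 21.5
```

Not in contact yet, so I'll ease down a little and then release.

Call:
arm_command(deltas="0 0 -0.1 0 0 0;0 0 -0.2 0 0 0;0 0 -0.3 0 0 0;0 0 -0.3 0 0 0")

```text
time_s: 8.68
tool_pos: [0.4348, -0.2819, 0.0427]
ee_rot: [180.0, 0.1, 110.0]
wrist_force: [-5.1, 3.6, 15.5]
gripper_width: 0.0521
grip_force: 22.4
```

Call:
arm_command(deltas="0 0 0 0 0 0;0 0 0 0 0 0;0 0 0 0 0 0;0 0 0 0 0 0;0 0 0 0 0 0;0 0 0 0 0 0;0 0 0 0 0 0;0 0 0 0 0 0;0 0 1 0 0 0;0 0 4 0 0 0;0 0 8 0 0 0;0 0 12 0 0 0", fingers=-1)

```text
time_s: 9.68
tool_pos: [0.4334, -0.2804, 0.1615]
ee_rot: [-180.0, -0.1, 110.0]
wrist_force: [1.2, -1.3, 0.1]
gripper_width: 0.0851
grip_force: 0.0
```

Call:
arm_command(deltas="0 40 10 0 0 14;0 40 10 0 0 14;0 40 10 0 0 14;0 40 10 0 0 14;0 40 10 0 0 14;0 40 10 0 0 14;0 40 10 0 0 14;0 40 10 0 0 14;0 40 10 0 0 14;0 40 10 0 0 14;0 40 10 0 0 14;0 40 10 0 0 14")

```text
time_s: 10.68
tool_pos: [0.434, 0.1204, 0.2616]
ee_rot: [179.9, 0.1, 124.2]
wrist_force: [-0.4, -0.4, -0.5]
gripper_width: 0.0856
grip_force: 0.0
```

Call:
arm_command(deltas="5 22.4 0 0 0 14;5 22.4 0 0 0 14;5 22.4 0 0 0 14;5 22.4 0 0 0 14;5 22.4 0 0 0 14;5 22.4 0 0 0 14;5 22.4 -4 0 0 14;5 22.4 -8 0 0 14;5 22.4 -12 0 0 14;5 22.4 -13 0 0 14;5 22.4 -13 0 0 14")

```text
time_s: 11.6
tool_pos: [0.4818, 0.3403, 0.1264]
ee_rot: [-179.5, -0.2, 137.9]
wrist_force: [0.3, -0.6, -0.2]
gripper_width: 0.0855
grip_force: 0.0
```

```bash
python3 - <<'E'
from h import *
t=shot("top","t4");s=shot("side","s4")
a=red(t,392,470,215,290);b=red(s,380,455,215,292);print(a,b,tri(("top",[a[0]]),("side",[b[0]])).round(3))
c=np.zeros((600,600,3),np.uint8)
c[:300,:]=cv2.resize(t[180:280,120:320],(600,300),interpolation=3);c[300:]=cv2.resize(s[180:280,140:340],(600,300),interpolation=3);cv2.imwrite("pics/c4.png",c)
s=env.get_state();print(s["tool_pos"],s["ee_rot"])
E
```

```text
([428.5, 260.0], (418, 250, 22, 21)) ([415.0, 259.5], (406, 252, 19, 16)) [[ 0.433 -0.28   0.051  0.003]]
[0.48553783 0.34240694 0.1322513 ] [1.79884935e+02 5.99739763e-02 1.37926346e+02]
```

View pics/c4.png

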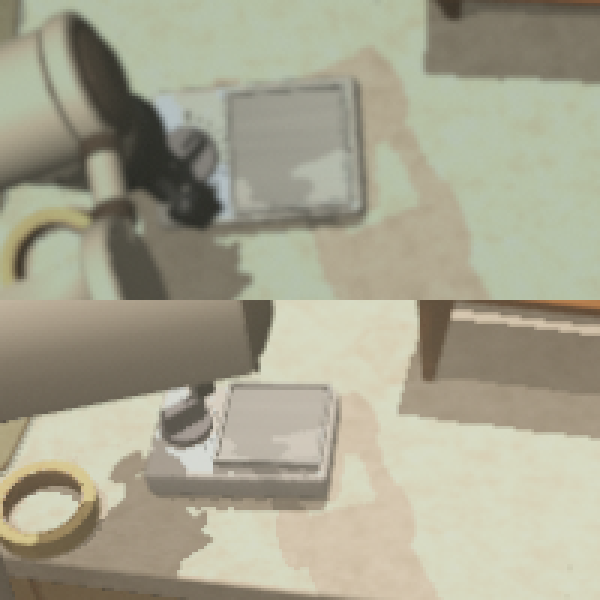

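The tomato sits on the board at z=0.051, which is right for resting there. The open fingers straddle the knob at about (190,150) in the top crop. Descending and gripping the bar.

Call:
arm_command(deltas="0 0 -3 0 0 0;0 0 -5 0 0 0;0 0 -6.5 0 0 0;0 0 -7 0 0 0;0 0 -7 0 0 0")

```text
time_s: 12.12
tool_pos: [0.4853, 0.3429, 0.0619]
ee_rot: [179.9, 0.1, 138.0]
wrist_force: [-0.0, 0.2, -0.4]
gripper_width: 0.0851
grip_force: 0.0
```

Call:
arm_command(deltas="0 0 0 0 0 0;0 0 0 0 0 0;0 0 0 0 0 0;0 0 0 0 0 0;0 0 0 0 0 0;0 0 0 0 0 0;0 0 0 0 0 0;0 0 0 0 0 0;0 0 0 0 0 0;0 0 0 0 0 0;0 0 0 0 0 0;0 0 0 0 0 0", fingers=1, force=20)

```text
time_s: 13.12
tool_pos: [0.4855, 0.3439, 0.0618]
ee_rot: [179.8, 0.1, 138.0]
wrist_force: [2.6, 4.3, 5.3]
gripper_width: 0.0122
grip_force: 25.0
```

Call:
arm_command(deltas="0 0 0 0 0 5;0 0 0 0 0 10;0 0 0 0 0 15;0 0 0 0 0 20;0 0 0 0 0 25;0 0 0 0 0 30;0 0 0 0 0 34;0 0 0 0 0 38;0 0 0 0 0 40;0 0 0 0 0 42;0 0 0 0 0 42;0 0 0 0 0 42")

```text
time_s: 14.12
tool_pos: [0.4853, 0.3444, 0.0618]
ee_rot: [179.8, 0.2, 180.0]
wrist_force: [1.0, 5.9, 5.8]
gripper_width: 0.0125
grip_force: 24.9
```

```bash
python3 - <<'E'
from h import *
s=env.get_state();print(s["moment"],s["wrist_force"],s["ee_rot"])
E
```

```text
[ 1.09156617 -0.16621643  0.03001961] [0.96939804 5.91380946 5.7809573 ] [179.80576284   0.18774028 179.99682485]
```

Call:
arm_command(deltas="0 0 0 0 0 2;0 0 0 0 0 4;0 0 0 0 0 4")

```text
time_s: 14.37
tool_pos: [0.4853, 0.3445, 0.0619]
ee_rot: [179.8, 0.2, -175.9]
wrist_force: [0.8, 6.6, 5.1]
gripper_width: 0.0123
grip_force: 24.9
```

```bash
python3 - <<'E'
from h import *
s=env.get_state();print(s["moment"],s["wrist_force"],s["ee_rot"])
E
```

```text
[ 1.1392489  -0.16924219 -0.02079948] [0.83128773 6.62736838 5.08460883] [ 179.81476424    0.1960616  -175.92683005]
```

Call:
arm_command(deltas="0 0 0 0 0 2;0 0 0 0 0 4;0 0 0 0 0 4")

```text
time_s: 14.62
tool_pos: [0.4852, 0.3445, 0.0619]
ee_rot: [179.8, 0.2, -171.9]
wrist_force: [1.0, 7.1, 5.6]
gripper_width: 0.0125
grip_force: 25.0
```

```bash
python3 - <<'E'
from h import *
s=env.get_state();print(s["moment"],s["wrist_force"],s["ee_rot"])
E
```

```text
[ 1.12467975 -0.10456954  0.0227998 ] [1.00944948 7.0863488  5.56813259] [ 179.82283667    0.20481926 -171.92913878]
```

Call:
arm_command(deltas="0 0 0 0 0 2;0 0 0 0 0 4;0 0 0 0 0 4")

```text
time_s: 14.87
tool_pos: [0.4844, 0.3437, 0.0618]
ee_rot: [179.9, 0.1, -168.0]
wrist_force: [-2.5, 3.1, 9.4]
gripper_width: 0.0123
grip_force: 26.0
```

```bash
python3 - <<'E'
from h import *
s=env.get_state();print(s["moment"],s["wrist_force"],s["ee_rot"])
a=cv2.imread("pics/s4.png");t0=cv2.imread("pics/t4.png");b=shot("side","s5");t=shot("top","t5")
c=np.zeros((600,800,3),np.uint8)
c[:300,:400]=cv2.resize(t0[195:260,165:250],(400,300),interpolation=3);c[300:,:400]=cv2.resize(t[195:260,165:250],(400,300),interpolation=3)
c[:300,400:]=cv2.resize(a[190:265,170:270],(400,300),interpolation=3);c[300:,400:]=cv2.resize(b[190:265,170:270],(400,300),interpolation=3);cv2.imwrite("pics/c5.png",c)
E
```

```text
[ 0.5122424   0.42683887 -0.3842078 ] [-2.50884918  3.09258468  9.3697059 ] [ 1.79914902e+02  5.14226260e-02 -1.67976454e+02]
```

View pics/c5.png

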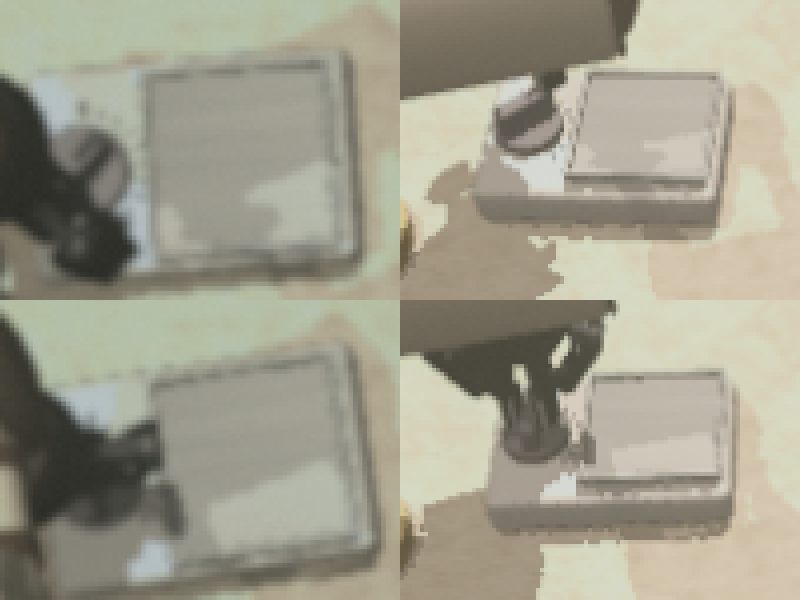

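The knob is at its stop: the moment jumped to -0.38 N m and the scale twisted slightly counter-clockwise with it (bottom crops). Next I'll release, lift, and measure the scale's pose for the sideways push.

Call:
arm_command(deltas="0 0 0 0 0 0;0 0 0 0 0 0;0 0 0 0 0 0;0 0 0 0 0 0;0 0 0 0 0 0;0 0 2 0 0 0;0 0 5 0 0 0;0 0 8 0 0 0;0 3 10 0 0 0;0 7 10 0 0 0;0 11 10 0 0 0;0 13 10 0 0 0", fingers=0)

```text
time_s: 15.97
tool_pos: [0.4835, 0.4764, 0.1609]
ee_rot: [179.9, 0.1, -167.9]
wrist_force: [-0.1, -0.1, -0.7]
gripper_width: 0.0429
grip_force: 0.0
```

```bash
python3 - <<'E'
from h import *
s=env.get_state();print(s["tool_pos"],s["ee_rot"],s["gripper_width"],np.round(s["q"],1))
t=shot("top","t6");b=shot("side","s6")
c=np.zeros((600,800,3),np.uint8)
c[:300]=cv2.resize(t[185:275,70:310],(800,300),interpolation=3);c[300:]=cv2.resize(b[180:270,110:350],(800,300),interpolation=3);cv2.imwrite("pics/c6.png",c)
E
```

```text
[0.48351426 0.47637344 0.16087832] [ 1.79895769e+02  7.73936862e-02 -1.67906859e+02] 0.0429339973162742 [ 34.4  27.6  77.5   0.1  74.8 -67.7]
```

View pics/c6.png

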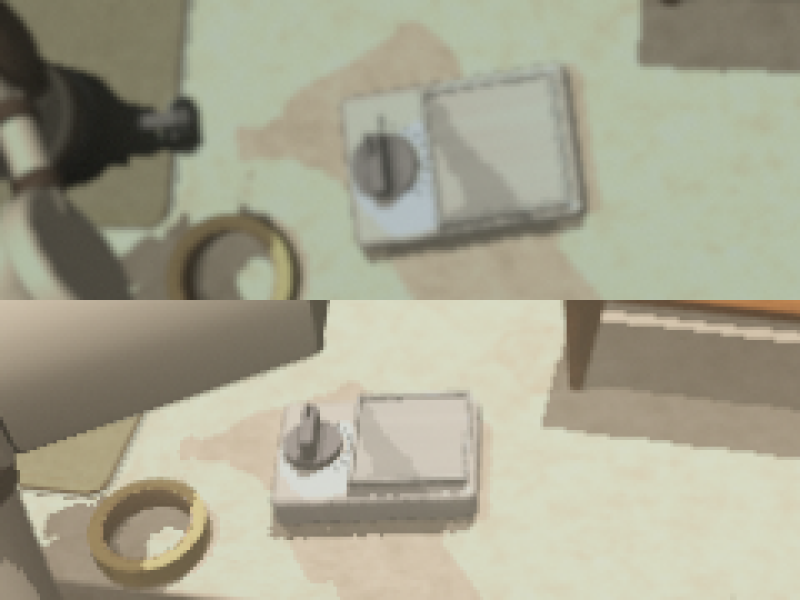

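The bar now points at the longest mark, at crop (382,120). The scale corners in the top crop are about (343,98), (568,66), (583,210) and (360,243), and a loose ring lies in front-left at (240,262). Computing the pose.

```bash
python3 - <<'E'
from h import *
f=800/240
C=plane("top",[[70+x/f,185+y/f] for x,y in [(343,98),(568,66),(583,210),(360,243)]],.04);print(C.round(3).tolist(),C.mean(0))
for i,j in((0,1),(3,2)): d=C[i]-C[j];print("yaw",np.degrees(np.arctan2(-d[0],d[1])))
for i,j in((0,3),(1,2)): d=C[i]-C[j];print("yaw",np.degrees(np.arctan2(d[1],d[0])))
print("ring",plane("top",[[70+x/f,185+y/f] for x,y in [(300,262),(240,215)]],.02).round(3).tolist())
S=plane("side",[[110+x/f,180+(y-300)/f] for x,y in [(280,400),(478,398),(478,492),(272,502)]],.04);print(S.round(3).tolist(),S.mean(0))
print("riser panel foot side",plane("side",[[110+575/f,180+88/f]],0))
E
```

```text
[[0.532, 0.379, 0.04], [0.562, 0.203, 0.04], [0.451, 0.186, 0.04], [0.42, 0.357, 0.04]] [0.4911718  0.28110928 0.04      ]
yaw 9.72948957784971
yaw 10.251324741791253
yaw 10.721822969937126
yaw 8.833803125370986
ring [[0.404, 0.411, 0.02], [0.438, 0.462, 0.02]]
[[0.536, 0.393, 0.04], [0.564, 0.212, 0.04], [0.455, 0.188, 0.04], [0.419, 0.363, 0.04]] [0.49331906 0.28869848 0.04      ]
riser panel foot side [[0.62476011 0.1341881  0.        ]]
```

Both views agree: centre (0.492, 0.286), yaw about 10°, 180 x 116 mm. Next I'll set up on the scale's left with both fingers spread along x and the tool leaning back 20°.

Call:
arm_command(deltas="0 -1 0 0 0 -72;0 -1 0 0 0 -72;0 -1 0 0 0 -72;0 -1 0 0 0 -72;0 -1 0 0 0 -72;0 -1 0 0 0 -72;0 -1 0 0 0 -72;0 -1 0 0 0 -72;0 -1 0 0 0 -72;0 -1 0 0 0 -72;0 -1 0 0 0 -72")

```text
time_s: 16.98
tool_pos: [0.4841, 0.4616, 0.1599]
ee_rot: [-179.9, 0.0, 119.8]
wrist_force: [-0.3, 0.5, -0.1]
gripper_width: 0.0431
grip_force: 0.0
```

Call:
arm_command(deltas="0.7 -1 -5 0 0 -30;0.7 -1 -5 0 0 -30;0.7 -1 -5 0 0 -30;0.7 -1 -5 0 0 -30;0.7 -1 -5 0 0 -30;0.7 -1 -5 0 0 -30")

```text
time_s: 17.48
tool_pos: [0.4912, 0.4523, 0.1103]
ee_rot: [-180.0, 0.0, 90.2]
wrist_force: [-0.0, -0.8, -0.1]
gripper_width: 0.0424
grip_force: 0.0
```

Call:
arm_command(deltas="0 -0.5 0 -20 0 0;0 -0.5 -2 -20 0 0;0 -0.5 -5 -20 0 0;0 -0.5 -7 -20 0 0;0 -0.5 -8 -20 0 0;0 -0.5 -9 -20 0 0;0 -0.5 -9 -20 0 0")

```text
time_s: 18.07
tool_pos: [0.4908, 0.4468, 0.0192]
ee_rot: [-179.9, 20.0, 90.1]
wrist_force: [-0.3, -0.2, -0.8]
gripper_width: 0.0429
grip_force: 0.0
```

```bash
python3 - <<'E'
from h import *
s=env.get_state();print(s["tool_pos"],s["ee_rot"],s["wrist_force"],np.round(s["q"],1))
E
```

```text
[0.49076808 0.44681645 0.01921185] [-179.87253517   20.04827027   90.10275024] [-0.33725763 -0.18945431 -0.84988802] [ 38.8  46.2  69.2 -15.8  78.   43.9]
```

Call:
arm_command(deltas="0 -2 0 0 0 0;0 -3.5 0 0 0 0;0 -4.5 0 0 0 0;0 -5.5 0 0 0 0;0 -6.5 0 0 0 0;0 -7.5 0 0 0 0;0 -8.5 0 0 0 0;0 -9.5 0 0 0 0;0 -10.5 0 0 0 0;0 -11.5 0 0 0 0;0 -12.5 0 0 0 0;0 -13.5 0 0 0 0")

```text
time_s: 19.07
tool_pos: [0.4928, 0.3135, 0.0226]
ee_rot: [179.7, 19.8, 89.9]
wrist_force: [-0.7, 6.2, 5.2]
gripper_width: 0.0428
grip_force: 3.2
```

```bash
python3 - <<'E'
from h import *
t=shot("top","t7");b=shot("side","s7")
c=np.zeros((600,800,3),np.uint8)
c[:300]=cv2.resize(t[175:280,120:400],(800,300),interpolation=3);c[300:]=cv2.resize(b[165:270,160:440],(800,300),interpolation=3);cv2.imwrite("pics/c7.png",c)
E
```

```text
(no output)
```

View pics/c7.png

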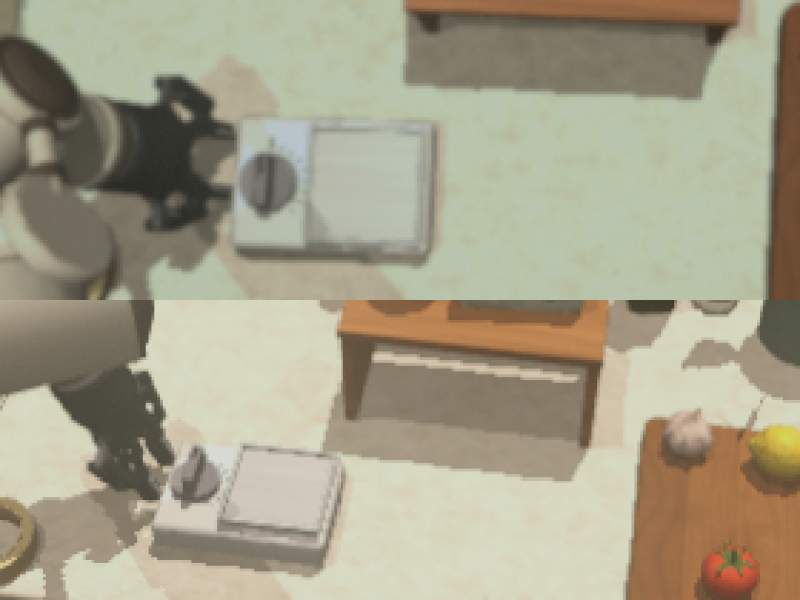

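The sideways push works: the scale is square against both fingers, with its left edge at top-crop x≈235 and the knob still at zero. That was my tenth picture, so from here I check numerically. Pushing on.

Call:
arm_command(deltas="0 -1 0 0 0 0;0 -2 0 0 0 0;0 -3 0 0 0 0;0 -4 0 0 0 0;0 -5 0 0 0 0;0 -6 0 0 0 0;0 -7 0 0 0 0;0 -8 0 0 0 0;0 -9 0 0 0 0;0 -10 0 0 0 0;0 -11 0 0 0 0;0 -12 0 0 0 0")

```text
time_s: 20.17
tool_pos: [0.4919, 0.1936, 0.0214]
ee_rot: [179.9, 19.9, 90.0]
wrist_force: [0.1, 5.6, 3.9]
gripper_width: 0.0428
grip_force: 2.9
```

Call:
arm_command(deltas="0 -1 0 0 0 0;0 -2 0 0 0 0;0 -3 0 0 0 0;0 -4 0 0 0 0;0 -5 0 0 0 0;0 -6 0 0 0 0;0 -7 0 0 0 0;0 -7.5 0 0 0 0;0 -8 0 0 0 0;0 -8.3 0 0 0 0;0 -8.5 0 0 0 0;0 -8.5 0 0 0 0")

```text
time_s: 21.17
tool_pos: [0.4917, 0.1082, 0.0211]
ee_rot: [179.9, 19.9, 90.0]
wrist_force: [1.0, 3.1, 2.6]
gripper_width: 0.0426
grip_force: 2.0
```

```bash
cat >> h.py <<'E'
def whitebox(n,poly_world,z=.04):
    # bright, unsaturated region's min-area rectangle, as world points at height z
    im=env.get_image(n)[:,:,::-1].copy(); return im
E
python3 - <<'E'
from h import *
s=env.get_state();print(s["tool_pos"],s["wrist_force"])
t=shot("top","t8");shot("side","s8")
# sample: HSV of scale pan, white and worktop along image row through scale
y=proj("top",[[.49,.0,.04]])[0];print(y)
h=cv2.cvtColor(t,cv2.COLOR_BGR2HSV);r=int(y[1])+10
print("row",[(x,*h[r,x]) for x in range(int(y[0])-46,int(y[0])+50,4)])
c=int(y[0])+12;print("col",[(v,*h[v,c]) for v in range(r-40,r+36,3)])
E
```

```text
[0.49174602 0.10819943 0.02105565] [1.00607729 3.10560408 2.56880672]
[318.04424985 234.86647988]
row [(272, np.uint8(36), np.uint8(26), np.uint8(50)), (276, np.uint8(26), np.uint8(24), np.uint8(75)), (280, np.uint8(24), np.uint8(25), np.uint8(104)), (284, np.uint8(45), np.uint8(15), np.uint8(139)), (288, np.uint8(21), np.uint8(15), np.uint8(118)), (292, np.uint8(20), np.uint8(17), np.uint8(132)), (296, np.uint8(25), np.uint8(15), np.uint8(103)), (300, np.uint8(21), np.uint8(18), np.uint8(141)), (304, np.uint8(102), np.uint8(22), np.uint8(176)), (308, np.uint8(45), np.uint8(6), np.uint8(157)), (312, np.uint8(50), np.uint8(20), np.uint8(193)), (316, np.uint8(51), np.uint8(18), np.uint8(193)), (320, np.uint8(51), np.uint8(18), np.uint8(193)), (324, np.uint8(51), np.uint8(18), np.uint8(193)), (328, np.uint8(54), np.uint8(18), np.uint8(195)), (332, np.uint8(54), np.uint8(18), np.uint8(195)), (336, np.uint8(54), np.uint8(18), np.uint8(195)), (340, np.uint8(54), np.uint8(18), np.uint8(195)), (344, np.uint8(56), np.uint8(18), np.uint8(196)), (348, np.uint8(38), np.uint8(18), np.uint8(173)),
[... 805 characters left out ...]
 (240, np.uint8(55), np.uint8(17), np.uint8(196)), (243, np.uint8(54), np.uint8(18), np.uint8(194)), (246, np.uint8(51), np.uint8(18), np.uint8(195)), (249, np.uint8(55), np.uint8(17), np.uint8(196)), (252, np.uint8(56), np.uint8(18), np.uint8(196)), (255, np.uint8(51), np.uint8(18), np.uint8(194)), (258, np.uint8(49), np.uint8(18), np.uint8(193)), (261, np.uint8(38), np.uint8(17), np.uint8(168)), (264, np.uint8(24), np.uint8(26), np.uint8(138)), (267, np.uint8(22), np.uint8(46), np.uint8(123)), (270, np.uint8(37), np.uint8(36), np.uint8(178)), (273, np.uint8(45), np.uint8(31), np.uint8(196)), (276, np.uint8(42), np.uint8(34), np.uint8(193)), (279, np.uint8(41), np.uint8(35), np.uint8(194))]
```

```bash
sed -i '/^def whitebox/,$d' h.py; cat >> h.py <<'E'
def pan(t,x0,x1,y0,y1):
    h=cv2.cvtColor(t,cv2.COLOR_BGR2HSV); m=cv2.inRange(h,(46,10,180),(75,22,205)); w=np.zeros_like(m); w[y0:y1,x0:x1]=m[y0:y1,x0:x1]
    w=cv2.morphologyEx(w,cv2.MORPH_OPEN,np.ones((3,3)))
    c=max(cv2.findContours(w,0,2)[0],key=cv2.contourArea); b=cv2.boxPoints(cv2.minAreaRect(c)); P=plane("top",b,.052)
    e=P[1]-P[0]; a=np.degrees(np.arctan2(e[1],e[0])); a=(a+45)%90-45
    ce=P.mean(0)[:2]; y=np.array([-np.sin(np.radians(a)),np.cos(np.radians(a))])
    return b,np.linalg.norm(P[1]-P[0]),np.linalg.norm(P[2]-P[1]),a,ce,ce+.032*y
E
python3 - <<'E'
from h import *
t=cv2.imread("pics/t8.png"); print(pan(t,290,370,205,280))
h=cv2.cvtColor(t,cv2.COLOR_BGR2HSV)
# riser front edge: orange (sat high) columns
m=cv2.inRange(h,(0,90,60),(22,255,255));m[200:]=0
for x in (275,300,330,360,372): v=np.nonzero(m[150:200,x])[0]; print(x,150+v.max(),plane("top",[[x,150+v.max()+.5]],.130).round(3))
E
```

```text
(array([[308.73932, 259.1712 ],
       [311.0584 , 222.06613],
       [348.2257 , 224.3891 ],
       [345.90662, 261.49417]], dtype=float32), np.float64(0.09374053751616453), np.float64(0.09443797962579151), np.float64(-1.832387291836568), array([ 0.47263712, -0.02691866]), array([0.47366034, 0.00506497]))
275 179 [[0.614 0.106 0.13 ]]
300 180 [[0.613 0.046 0.13 ]]
330 181 [[ 0.612 -0.026  0.13 ]]
360 183 [[ 0.609 -0.098  0.13 ]]
372 186 [[ 0.603 -0.127  0.13 ]]
```

Scale centre is about (0.474, 0.005), consistent with the finger contact, and the riser front is at x≈0.613 with its centre at y≈-0.004. That's lined up. Now I'll go round to the front and push +x.

Call:
arm_command(deltas="0 2 0 0 0 0;0 4 1 0 0 0;0 5 4 0 0 0;0 5 8 0 0 0;0 5 12 0 0 0;0 5 14 6 0 0;0 5 14 12 0 0;-2 5 14 18 0 0;-4 5 14 20 0 0;-6 5 14 20 0 0;-6 5 14 20 0 0", fingers=-0.5)

```text
time_s: 22.18
tool_pos: [0.4272, 0.1568, 0.1589]
ee_rot: [-179.7, 0.1, 90.0]
wrist_force: [-0.3, -0.4, 0.7]
gripper_width: 0.0641
grip_force: 0.0
```

Call:
arm_command(deltas="-6 -14 0 0 0 72;-6 -14 0 0 0 72;-6 -14 0 0 0 72;-6 -14 0 0 0 72;-6 -14 0 0 0 72;-6 -14 0 0 0 72;-6 -14 0 0 0 72;-6 -14 0 0 0 72;-6 -14 0 0 0 72;-6 -14 0 0 0 72;-6 -14 0 0 0 72;-6 -14 0 0 0 72")

```text
time_s: 23.18
tool_pos: [0.3708, 0.0176, 0.16]
ee_rot: [-179.9, -0.1, 162.2]
wrist_force: [0.9, -0.1, 0.5]
gripper_width: 0.064
grip_force: 0.0
```

```bash
python3 - <<'E'
from h import *
s=env.get_state();print(s["tool_pos"],s["ee_rot"],s["wrist_force"],np.round(s["q"],1),s["gripper_width"])
E
```

```text
[0.37083643 0.0176057  0.15995523] [-1.79948558e+02 -7.81362645e-02  1.62157059e+02] [ 0.93357661 -0.08306003  0.49149088] [-1.610e+01 -1.930e+01  1.272e+02 -1.000e-01  7.220e+01 -8.820e+01] 0.064036697127926
```

Call:
arm_command(deltas="-0.5 -1.4 -4 0 0 18;-0.5 -1.4 -6 0 0 18;-0.5 -1.4 -8 0 0 18;-0.5 -1.4 -10 0 0 18;-0.5 -1.4 -12 0 0 18;-0.5 -1.4 -13.5 0 0 18;-0.5 -1.4 -14 0 0 18;-0.5 -1.4 -14 0 0 18")

```text
time_s: 23.85
tool_pos: [0.3648, 0.0041, 0.0191]
ee_rot: [179.9, -0.2, 179.9]
wrist_force: [-0.1, 1.3, 0.2]
gripper_width: 0.0639
grip_force: 0.0
```

Call:
arm_command(deltas="1.5 0 0 0 0 0;2.5 0 0 0 0 0;3.5 0 0 0 0 0;4.5 0 0 0 0 0;5.5 0 0 0 0 0;6.5 0 0 0 0 0;7.5 0 0 0 0 0;8.5 0 0 0 0 0;9.5 0 0 0 0 0;10.5 0 0 0 0 0;10.5 0 0 0 0 0")

```text
time_s: 24.77
tool_pos: [0.4731, 0.0034, 0.0217]
ee_rot: [-180.0, 0.1, 180.0]
wrist_force: [0.3, -0.6, -0.2]
gripper_width: 0.0639
grip_force: 0.0
```

```bash
python3 - <<'E'
from h import *
s=env.get_state();print(s["tool_pos"],s["ee_rot"],s["wrist_force"],np.round(s["q"],1))
t=shot("top","t9"); print(pan(t,290,370,180,280))
E
```

```text
[0.47306436 0.00342132 0.02167598] [-1.79953795e+02  1.26903415e-01  1.79960261e+02] [ 0.33779902 -0.55331665 -0.24481986] [ -14.3   11.5  116.4   -0.    51.9 -104.2]
(array([[310.49054, 211.71696],
       [311.03583, 199.17546],
       [346.53394, 200.71886],
       [345.98865, 213.26036]], dtype=float32), np.float64(0.032282617166567905), np.float64(0.09075670207517221), np.float64(-0.7085549347755205), array([ 0.56292767, -0.02469955]), array([0.56332339, 0.007298  ]))
```

The scale moved straight. Next I'll tilt the tool so the gripper's body leans back (fingers pointing forward-down), then push on.

Call:
arm_command(deltas="-1 0 0.4 0 -7 0;-1 0 0.4 0 -14 0;-1 0 0.4 0 -21 0;-1 0 0.4 0 -28 0;-1 0 0.4 0 -35 0;-1 0 0.4 0 -42 0;-1 0 0.4 0 -45 0;-1 0 0.4 0 -45 0")

```text
time_s: 25.48
tool_pos: [0.4555, 0.0108, 0.0513]
ee_rot: [179.6, 41.3, 178.9]
wrist_force: [-0.1, 0.6, 1.9]
gripper_width: 0.064
grip_force: 0.0
```

Call:
arm_command(deltas="1 0 0 0 0 0;2 0 0 0 0 0;3 0 0 0 0 0;4 0 0 0 0 0;5 0 0 0 0 0;6 0 0 0 0 0;7 0 0 0 0 0;8 0 0 0 0 0;9 0 0 0 0 0;10 0 0 0 0 0;10.5 0 0 0 0 0;10.5 0 0 0 0 0")

```text
time_s: 26.48
tool_pos: [0.5625, 0.0105, 0.0553]
ee_rot: [-179.8, 41.4, 179.5]
wrist_force: [-2.7, -3.3, 6.7]
gripper_width: 0.0642
grip_force: 3.6
```

```bash
python3 - <<'E'
from h import *
s=env.get_state();print(s["tool_pos"],s["ee_rot"],s["wrist_force"],np.round(s["q"],1))
E
```

```text
[0.5624838  0.01050444 0.05532572] [-179.83499019   41.37275599  179.51433398] [-2.70892672 -3.27836037  6.73806533] [ -17.1    2.6  133.1   69.3   11.5 -171.5]
```

The tilt drove joint 5 to its lower limit: q5 is 11.5°, and the TCP stayed at z=0.055 instead of 0.025. So 45° is too much here. I'll back off, reduce to about 32°, and narrow the fingers.

Call:
arm_command(deltas="-1 0 2 0 3 0;-2 0 4 0 6 0;-4 0 5 0 10 0;-7 0 5 0 13 0;-10 0 5 0 15 0;-10 0 5 0 18 0;-10 0 5 0 18 0;-10 0 5 0 18 0;-10 0 5 0 18 0", fingers=0.5)

```text
time_s: 27.23
tool_pos: [0.461, 0.0121, 0.1035]
ee_rot: [-179.9, 23.3, 179.6]
wrist_force: [0.4, 1.2, -0.8]
gripper_width: 0.0215
grip_force: 0.0
```

```bash
python3 - <<'E'
from h import *
s=env.get_state();print(s["tool_pos"],s["ee_rot"],s["wrist_force"],np.round(s["q"],1),s["gripper_width"])
t=shot("top","t10");sd=shot("side","s10");h=cv2.cvtColor(t,cv2.COLOR_BGR2HSV);hs=cv2.cvtColor(sd,cv2.COLOR_BGR2HSV)
f=lambda H,c,a,b:[(v,*map(int,H[v,c])) for v in range(a,b,2)]
p=proj("top",[[.5,-.05,.04]])[0];print("top px of (.5,-.05)",p)
print(f(h,int(p[0]),180,246))
p=proj("side",[[.5,-.05,.04]])[0];print("side",p);print(f(hs,int(p[0]),180,256))
E
```

```text
[0.46097133 0.01211494 0.10350023] [-179.88910402   23.26078419  179.58387994] [ 0.3834995   1.17548705 -0.80287957] [ -18.2  -16.6  135.3   10.7   39.5 -114.7] 0.02153537441067839
top px of (.5,-.05) [337.70866905 231.48757586]
[(180, 13, 138, 133), (182, 13, 95, 86), (184, 30, 23, 88), (186, 27, 22, 105), (188, 24, 24, 108), (190, 27, 24, 108), (192, 27, 24, 107), (194, 27, 24, 108), (196, 27, 21, 108), (198, 30, 21, 109), (200, 50, 18, 168), (202, 51, 19, 184), (204, 36, 18, 141), (206, 30, 22, 140), (208, 23, 29, 116), (210, 22, 43, 112), (212, 24, 42, 127), (214, 41, 32, 174), (216, 42, 35, 188), (218, 43, 31, 189), (220, 43, 31, 189), (222, 45, 30, 189), (224, 45, 30, 190), (226, 45, 30, 190), (228, 44, 31, 188), (230, 43, 34, 189), (232, 41, 37, 188), (234, 42, 35, 188), (236, 44, 32, 189), (238, 43, 32, 189), (240, 43, 34, 190), (242, 43, 31, 187), (244, 29, 36, 175)]
side [336.12686247 234.57711461]
[(180, 14, 139, 183), (182, 14, 96, 167), (184, 18, 53, 154), (186, 17, 64, 107), (188, 19, 68, 79), (190, 18, 70, 88), (192, 18, 65, 94), (194, 18, 64, 95), (196, 19, 56, 96), (198, 19, 45, 107), (200, 19, 40, 120), (202, 18, 36, 140), (204, 20, 35, 147), (206, 18, 35, 146), (208, 18, 35, 146), (210, 20, 37, 146), (212, 21, 21, 209), (214, 20, 44, 116), (216, 18, 37, 150), (218, 17, 35, 170), (220, 19, 40, 121), (222, 19, 42, 116), (224, 18, 46, 111), (226, 19, 56, 147), (228, 19, 54, 166), (230, 31, 28, 216), (232, 30, 28, 215), (234, 34, 26, 218), (236, 33, 27, 217), (238, 34, 28, 218), (240, 30, 26, 216), (242, 31, 27, 216), (244, 33, 27, 217), (246, 33, 27, 217), (248, 34, 28, 218), (250, 24, 33, 215), (252, 18, 45, 214), (254, 18, 49, 210)]
```

```bash
cat >> h.py <<'E'
def front(f,cols,a,b):
    # front bottom edge of the scale in the side view: strongest step dark face/shadow above -> scan for top-front edge by dark-going gradient
    g=cv2.cvtColor(f,cv2.COLOR_BGR2GRAY).astype(float); out=[]
    for c in cols:
        d=np.diff(g[a:b,c]); out.append([c,a+int(d.argmin())+.5])
    return np.array(out)
E
python3 - <<'E'
from h import *
t=cv2.imread("pics/t10.png");s=cv2.imread("pics/s10.png")
print(plane("top",[[338,206.5]],.04),plane("side",[[336,219]],.04),plane("side",[[336,225.5]],.0))
F=front(s,range(255,345,8),214,226);print(np.c_[F,plane("side",F,.04)[:,:2].round(3)])
F=front(t,range(282,352,6),203,215);print(np.c_[F,plane("top",F,.04)[:,:2].round(3)])
E
```

```text
[[ 0.56443608 -0.04930267  0.04      ]] [[ 0.56034309 -0.04343038  0.04      ]] [[ 0.56874333 -0.04422561  0.        ]]
[[ 2.550e+02  2.215e+02  5.160e-01  1.960e-01]
 [ 2.630e+02  2.155e+02  5.430e-01  1.780e-01]
 [ 2.710e+02  2.225e+02  5.190e-01  1.480e-01]
 [ 2.790e+02  2.155e+02  5.500e-01  1.300e-01]
 [ 2.870e+02  2.155e+02  5.540e-01  1.060e-01]
 [ 2.950e+02  2.205e+02  5.370e-01  7.800e-02]
 [ 3.030e+02  2.235e+02  5.290e-01  5.300e-02]
 [ 3.110e+02  2.195e+02  5.480e-01  3.100e-02]
 [ 3.190e+02  2.185e+02  5.550e-01  8.000e-03]
 [ 3.270e+02  2.145e+02  5.750e-01 -1.400e-02]
 [ 3.350e+02  2.175e+02  5.660e-01 -4.000e-02]
 [ 3.430e+02  2.175e+02  5.690e-01 -6.400e-02]]
[[ 2.820e+02  2.115e+02  5.470e-01  9.400e-02]
 [ 2.880e+02  2.065e+02  5.610e-01  7.900e-02]
 [ 2.940e+02  2.045e+02  5.670e-01  6.400e-02]
 [ 3.000e+02  2.105e+02  5.510e-01  4.800e-02]
 [ 3.060e+02  2.095e+02  5.540e-01  3.300e-02]
 [ 3.120e+02  2.115e+02  5.500e-01  1.700e-02]
 [ 3.180e+02  2.095e+02  5.550e-01  2.000e-03]
 [ 3.240e+02  2.125e+02  5.480e-01 -1.400e-02]
 [ 3.300e+02  2.055e+02  5.660e-01 -2.900e-02]
 [ 3.360e+02  2.075e+02  5.620e-01 -4.400e-02]
 [ 3.420e+02  2.065e+02  5.650e-01 -6.000e-02]
 [ 3.480e+02  2.045e+02  5.700e-01 -7.500e-02]]
```

Call:
arm_command(deltas="2 0 0 0 0 0;2 0 0 0 0 0;2 0 0 0 0 0;2 0 0 0 0 0")

```text
time_s: 27.67
tool_pos: [0.4798, 0.0124, 0.1021]
ee_rot: [-179.9, 23.0, 179.6]
wrist_force: [-0.0, 0.3, -1.0]
gripper_width: 0.0216
grip_force: 0.0
```

```bash
python3 - <<'E'
from h import *
s=env.get_state();print(s["tool_pos"],s["ee_rot"],np.round(s["q"],1))
E
```

```text
[0.4797592  0.01243369 0.10213582] [-179.93004345   23.00797028  179.61048059] [ -17.1  -12.5  132.2   10.3   38.6 -113.5]
```

The scale's front is at x≈0.55–0.565, yawed a few degrees (right side ahead). I'll come down in front of it with the fingers spread, so they square it as they push, then add tilt further out.

Call:
arm_command(deltas="2 0.3 -2 0 0 0;3.3 0.3 -5 0 0 0;3.3 0.3 -7 0 0 0;3.3 0.3 -8.3 0 0 0;3.3 0.3 -8.3 0 -4 0;3.3 0.3 -8.3 0 -4 0;3.3 0.3 -8.3 0 -4 0", fingers=-0.2)

```text
time_s: 28.25
tool_pos: [0.5118, 0.0155, 0.0191]
ee_rot: [-180.0, 26.9, 179.5]
wrist_force: [0.3, -0.5, 0.1]
gripper_width: 0.051
grip_force: 0.0
```

```bash
python3 - <<'E'
from h import *
s=env.get_state();print(s["tool_pos"],s["ee_rot"],s["wrist_force"],np.round(s["q"],1),s["gripper_width"])
E
```

```text
[0.51184998 0.01547055 0.01912257] [-179.98076877   26.92338867  179.53372673] [ 0.26283601 -0.49926928  0.10451236] [ -16.     3.3  131.3   20.3   20.4 -123. ] 0.05101129000388475
```

Call:
arm_command(deltas="1.5 0 0 0 0 0;2.5 0 0 0 0 0;3.3 0 0 0 0 0;4 0 0 0 0 0;4.7 0 0 0 0 0;5.4 0 0 0 0 0;6 0 0 0 -1 0;6.5 0 0 0 -2 0;7 0 0 0 -3 0;7.5 0 0 0 -3 0;7.5 0 0 0 -3 0")

```text
time_s: 29.17
tool_pos: [0.5892, 0.0151, 0.0202]
ee_rot: [-179.9, 30.1, 179.6]
wrist_force: [-1.3, 0.3, -1.0]
gripper_width: 0.0514
grip_force: 0.7
```

```bash
python3 - <<'E'
from h import *
s=env.get_state();print(s["tool_pos"],s["ee_rot"],s["wrist_force"],np.round(s["q"],1),s["gripper_width"])
t=shot("top","t11");sd=shot("side","s11");hs=cv2.cvtColor(sd,cv2.COLOR_BGR2HSV)
for y in(.07,-.05,-.08):
    p=proj("side",[[.63,y,.04]])[0];print(y,p.round(1));print([(v,*map(int,hs[v,int(p[0])])) for v in range(186,222,2)])
E
```

```text
[0.58918658 0.0150673  0.02022992] [-179.93214712   30.13370692  179.58550163] [-1.31348443  0.3391644  -1.01949538] [ -13.7   12.8  121.5   22.3   17.5 -122.9] 0.051378371435629455
0.07 [302.4 198.7]
[(186, 20, 55, 112), (188, 20, 56, 110), (190, 18, 55, 107), (192, 19, 54, 103), (194, 20, 54, 104), (196, 20, 54, 104), (198, 20, 54, 104), (200, 20, 56, 104), (202, 20, 55, 106), (204, 19, 53, 116), (206, 18, 52, 127), (208, 19, 51, 124), (210, 19, 52, 122), (212, 20, 54, 119), (214, 21, 52, 112), (216, 20, 56, 110), (218, 19, 56, 145), (220, 19, 54, 162)]
-0.05 [340.4 202.6]
[(186, 17, 47, 113), (188, 18, 39, 118), (190, 18, 39, 119), (192, 18, 39, 118), (194, 18, 43, 119), (196, 19, 40, 120), (198, 19, 41, 119), (200, 18, 37, 117), (202, 17, 32, 142), (204, 18, 40, 127), (206, 18, 36, 169), (208, 17, 38, 141), (210, 19, 43, 125), (212, 17, 42, 121), (214, 17, 52, 122), (216, 18, 53, 165), (218, 18, 57, 162), (220, 18, 54, 165)]
-0.08 [349.9 203.6]
[(186, 15, 86, 98), (188, 17, 40, 114), (190, 19, 41, 118), (192, 18, 39, 119), (194, 18, 39, 117), (196, 21, 37, 116), (198, 17, 41, 117), (200, 19, 42, 115), (202, 19, 42, 115), (204, 18, 40, 127), (206, 18, 35, 167), (208, 16, 38, 141), (210, 19, 43, 124), (212, 17, 45, 120), (214, 18, 51, 124), (216, 17, 56, 164), (218, 18, 55, 163), (220, 19, 53, 164)]
```

Call:
arm_command(deltas="0.5 0 0 0 -1 0;1 0 0 0 -2 0;1.5 0 0 0 -3 0;2 0 0 0 -4 0;2 0 0 0 -4 0")

```text
time_s: 29.68
tool_pos: [0.6086, 0.015, 0.0199]
ee_rot: [-180.0, 34.1, 179.5]
wrist_force: [-0.0, -0.2, 0.0]
gripper_width: 0.0515
grip_force: 0.2
```

```bash
python3 - <<'E'
from h import *
s=env.get_state();print(s["tool_pos"],s["ee_rot"],s["wrist_force"],np.round(s["q"],1),s["gripper_width"])
sd=shot("side","s12");h=cv2.cvtColor(sd,cv2.COLOR_BGR2HSV)
for c in(298,340,350): print(c,[(v,int(h[v,c,2])) for v in range(190,216)])
print(plane("side",[[340,r] for r in (200,202,204,206)],.04)[:,:2].round(3).tolist())
E
```

```text
[0.60856889 0.01502053 0.01989706] [-179.97948121   34.13950279  179.53075897] [-0.0332448  -0.17435651  0.01420462] [ -13.6   14.6  121.1   34.4   13.  -134.6] 0.05153380294549408
298 [(190, 106), (191, 106), (192, 105), (193, 105), (194, 105), (195, 106), (196, 105), (197, 106), (198, 106), (199, 104), (200, 105), (201, 105), (202, 106), (203, 105), (204, 106), (205, 106), (206, 106), (207, 107), (208, 116), (209, 123), (210, 127), (211, 125), (212, 124), (213, 123), (214, 122), (215, 118)]
340 [(190, 117), (191, 117), (192, 118), (193, 120), (194, 118), (195, 118), (196, 119), (197, 118), (198, 117), (199, 115), (200, 115), (201, 126), (202, 138), (203, 136), (204, 142), (205, 140), (206, 126), (207, 125), (208, 122), (209, 121), (210, 119), (211, 114), (212, 122), (213, 149), (214, 163), (215, 164)]
350 [(190, 122), (191, 118), (192, 115), (193, 118), (194, 122), (195, 118), (196, 117), (197, 117), (198, 117), (199, 120), (200, 116), (201, 117), (202, 128), (203, 137), (204, 140), (205, 139), (206, 134), (207, 126), (208, 123), (209, 119), (210, 120), (211, 120), (212, 128), (213, 151), (214, 165), (215, 165)]
[[0.641, -0.048], [0.632, -0.049], [0.624, -0.049], [0.615, -0.05]]
```

Call:
arm_command(deltas="0.4 0 0 0 0 0;0.8 0 0 0 0 0;1.1 0 0 0 0 0;1.1 0 0 0 0 0")

```text
time_s: 30.07
tool_pos: [0.6197, 0.0152, 0.0199]
ee_rot: [-180.0, 34.1, 179.6]
wrist_force: [-1.0, 0.4, -0.8]
gripper_width: 0.0514
grip_force: 0.8
```

Call:
arm_command(deltas="0.2 0 0 0 0 0;0.4 0 0 0 0 0;0.4 0 0 0 0 0")

```text
time_s: 30.32
tool_pos: [0.6208, 0.0159, 0.0184]
ee_rot: [179.9, 33.8, 179.5]
wrist_force: [-19.9, 0.7, 11.4]
gripper_width: 0.0513
grip_force: 10.1
```

```bash
python3 - <<'E'
from h import *
s=env.get_state();print(s["tool_pos"],s["ee_rot"],s["wrist_force"],np.round(s["q"],1))
sd=shot("side","s13");h=cv2.cvtColor(sd,cv2.COLOR_BGR2HSV)
for c in(340,350): print(c,[(v,int(h[v,c,2])) for v in range(194,214)])
E
```

```text
[0.62080515 0.01585859 0.01841232] [179.90188755  33.84099576 179.52671338] [-19.90806537   0.69192219  11.35731589] [ -13.2   16.3  119.    32.1   13.5 -132. ]
340 [(194, 119), (195, 117), (196, 115), (197, 117), (198, 112), (199, 123), (200, 131), (201, 124), (202, 129), (203, 128), (204, 122), (205, 122), (206, 120), (207, 120), (208, 118), (209, 112), (210, 122), (211, 148), (212, 162), (213, 162)]
350 [(194, 115), (195, 118), (196, 117), (197, 118), (198, 116), (199, 118), (200, 129), (201, 137), (202, 136), (203, 140), (204, 136), (205, 124), (206, 122), (207, 120), (208, 119), (209, 120), (210, 123), (211, 128), (212, 134), (213, 151)]
```

A firm stop: -20 N at TCP x=0.621, where the back strip was predicted. I'll retreat, clear the view, and check distance and squareness.

Call:
arm_command(deltas="-2 0 0 0 0 0;-5 0 0 0 0 0;-8 0 1 0 1 0;-11 0 3 0 4 0;-13 0 6 0 8 0;-15 0 9 0 12 0;-16 0 13 0 16 0;-16 0 17 0 20 0;-16 0 20 0 24 0;-16 0 22 0 28 0;-16 0 22 0 30 0;-16 0 22 0 30 0")

```text
time_s: 31.37
tool_pos: [0.4662, 0.0144, 0.2429]
ee_rot: [-179.7, 4.4, 179.6]
wrist_force: [0.5, 0.8, -0.6]
gripper_width: 0.0512
grip_force: 0.0
```

Call:
arm_command(deltas="-5 -40 5 0 0 0;-5 -40 5 0 0 0;-5 -40 5 0 0 0;-5 -40 5 0 0 0;-5 -40 5 0 0 0;-5 -40 5 0 0 0;-5 -40 5 0 0 0;-5 -40 5 0 0 0;-5 -40 5 0 0 0;-5 -40 5 0 0 0;-5 -40 5 0 0 0;-5 -40 5 0 0 0")

```text
time_s: 32.37
tool_pos: [0.4126, -0.3859, 0.289]
ee_rot: [-179.8, 4.1, 179.5]
wrist_force: [0.5, 1.1, -0.1]
gripper_width: 0.0509
grip_force: 0.0
```

```bash
python3 - <<'E'
from h import *
s=env.get_state();print(s["tool_pos"],s["wrist_force"],s["time_s"])
sd=shot("side","s14");t=shot("top","t14");g=cv2.cvtColor(sd,cv2.COLOR_BGR2GRAY)
for c in range(286,366,6):
    print(c,[int(v) for v in g[180:216,c]])
print(plane("side",[[c,r] for c in(290,350) for r in (200,204,208,212)],0)[:,:2].round(3).tolist())
print(proj("side",[[.62,.13,0],[.62,-.13,0],[.631,.095,.04],[.631,-.085,.04],[.631,.095,0],[.631,-.085,0]]).round(1).tolist())
E
```

```text
[ 0.41260403 -0.38590322  0.28903284] [ 0.52018707  1.12940692 -0.14176265] 32.3667
286 [69, 68, 69, 68, 67, 68, 69, 71, 67, 69, 68, 70, 69, 70, 69, 68, 67, 69, 68, 71, 79, 101, 117, 120, 124, 122, 131, 146, 151, 150, 153, 151, 151, 151, 153, 155]
292 [69, 69, 69, 69, 67, 70, 68, 67, 68, 68, 68, 68, 68, 65, 67, 69, 69, 94, 120, 127, 126, 125, 124, 123, 123, 123, 141, 153, 152, 152, 152, 153, 153, 154, 152, 152]
298 [69, 68, 68, 68, 68, 67, 66, 66, 68, 67, 69, 69, 83, 110, 124, 129, 131, 133, 129, 118, 114, 114, 112, 112, 110, 115, 138, 150, 152, 154, 153, 152, 153, 154, 152, 152]
304 [65, 68, 67, 68, 68, 69, 77, 82, 83, 102, 122, 129, 128, 129, 129, 129, 129, 131, 132, 125, 114, 113, 114, 113, 112, 109, 116, 139, 151, 150, 149, 150, 149, 150, 153, 156]
310 [80, 78, 78, 81, 82, 82, 84, 84, 85, 83, 104, 126, 129, 129, 130, 128, 129, 130, 133, 131, 121, 115, 115, 113, 111, 107, 111, 122, 138, 150, 151, 149, 148, 150, 152, 152]
316 [102, 79, 81, 86, 89, 94, 101, 108, 121, 122, 122, 129, 129, 129, 129, 129, 130, 129, 131, 135, 131, 120, 115, 114, 113, 113, 106, 111, 123, 138, 150, 151, 15
[... 989 characters left out ...]
2, 123, 119, 121, 123, 121, 120, 120, 120, 120, 121, 119, 120, 120, 118, 117, 118, 121, 124, 125, 126, 126, 141, 153, 152]
358 [145, 146, 141, 135, 121, 93, 79, 88, 109, 121, 121, 167, 194, 170, 124, 121, 121, 123, 126, 129, 126, 126, 127, 128, 127, 129, 128, 126, 124, 125, 122, 123, 126, 126, 141, 152]
364 [142, 145, 147, 141, 134, 113, 84, 80, 95, 116, 120, 117, 119, 116, 109, 108, 107, 107, 108, 104, 100, 99, 96, 89, 88, 88, 87, 85, 85, 87, 89, 90, 88, 88, 86, 89]
[[0.656, 0.115], [0.639, 0.112], [0.621, 0.109], [0.604, 0.106], [0.684, -0.078], [0.666, -0.08], [0.648, -0.081], [0.631, -0.083]]
[[283.5, 207.6], [364.6, 216.1], [294.6, 197.6], [351.5, 203.5], [294.9, 206.2], [350.7, 212.1]]
```

```bash
python3 - <<'E'
from h import *
t=cv2.imread("pics/t14.png");g=cv2.cvtColor(t,cv2.COLOR_BGR2GRAY)
E=[(322,181.2),(334,182.6),(346,183.8),(358,185.2)]
print("side edge z.13",plane("side",E,.13)[:,:2].round(4).tolist())
F=[(298,198.9),(310,200.2),(322,201.5),(334,202.8),(346,204.4)]
print("scale front z.04",plane("side",F,.04)[:,:2].round(4).tolist())
B=[(298,205.7),(310,208.2),(322,208.8),(334,210.5),(346,211.5)]
print("scale front z0",plane("side",B,0)[:,:2].round(4).tolist())
for c in(285,300,315,330,345,358): print(c,[int(v) for v in g[174:204,c]])
print("top rows->x z.13",[plane("top",[[320,r]],.13)[0,0].round(4) for r in(179,181,183)],"z.04",[plane("top",[[320,r]],.04)[0,0].round(4) for r in(183,185,187)])
E
```

```text
side edge z.13 [[0.6249, 0.009], [0.624, -0.0272], [0.624, -0.0631], [0.6232, -0.099]]
scale front z.04 [[0.6271, 0.0835], [0.6268, 0.0454], [0.6265, 0.0074], [0.6263, -0.0304], [0.6247, -0.0682]]
scale front z0 [[0.6348, 0.0854], [0.6294, 0.0457], [0.6322, 0.0073], [0.6303, -0.0315], [0.6313, -0.0699]]
285 [112, 116, 117, 115, 104, 84, 75, 83, 89, 97, 109, 117, 118, 118, 119, 121, 119, 117, 118, 118, 118, 119, 119, 117, 116, 116, 116, 115, 115, 116]
300 [110, 111, 111, 110, 109, 97, 76, 68, 73, 84, 96, 107, 112, 113, 112, 113, 112, 112, 113, 114, 117, 118, 119, 119, 119, 118, 118, 118, 119, 120]
315 [113, 107, 104, 106, 110, 106, 89, 72, 68, 76, 89, 104, 111, 115, 117, 116, 114, 114, 114, 115, 116, 116, 119, 118, 118, 117, 115, 116, 114, 114]
330 [115, 113, 109, 106, 105, 106, 98, 77, 63, 69, 79, 94, 108, 114, 114, 113, 112, 113, 114, 114, 115, 116, 114, 116, 112, 112, 112, 112, 112, 115]
345 [113, 114, 113, 109, 104, 102, 100, 89, 69, 64, 71, 83, 97, 108, 113, 114, 115, 115, 115, 114, 115, 114, 115, 117, 116, 117, 115, 115, 115, 116]
358 [111, 112, 113, 115, 110, 104, 102, 94, 81, 70, 81, 88, 98, 109, 116, 116, 115, 115, 116, 116, 115, 114, 112, 111, 112, 111, 113, 117, 117, 115]
top rows->x z.13 [np.float64(0.6177), np.float64(0.6129), np.float64(0.608)] z.04 [np.float64(0.6246), np.float64(0.6194), np.float64(0.6141)]
```

Views disagree a little: the scale's front is at about x=0.627–0.631, the riser edge at 0.613 from the top and 0.622 from the side. I'll test by contact with the fingers shut, so the tips reach about 5 mm further ahead of the TCP. If the scale is what stops the arm, the TCP must stop correspondingly earlier.

Call:
arm_command(deltas="5 39.7 -3 0 0 0;5 39.7 -3 0 0 0;5 39.7 -3 0 0 0;5 39.7 -3 0 0 0;5 39.7 -3 0 0 0;5 39.7 -3 0 0 0;5 39.7 -3 0 0 0;5 39.7 -3 0 0 0;5 39.7 -3 0 0 0;5 39.7 -3 0 0 0;5 39.7 -3 0 0 0;5 39.7 -3 0 0 0", fingers=1)

```text
time_s: 33.47
tool_pos: [0.4625, 0.0146, 0.2595]
ee_rot: [-179.8, 4.1, 179.9]
wrist_force: [0.2, 1.0, 0.2]
gripper_width: -0.0002
grip_force: 0.0
```

Call:
arm_command(deltas="2 0 -4 0 -4 0;4 0 -8 0 -8 0;6 0 -12 0 -12 0;6 0 -16 0 -16 0;6 0 -19 0 -20 0;6 0 -21 0 -23 0;6 0 -23 0 -23 0;6 0 -23.5 0 -23 0;6 0 -23.5 0 -23 0")

```text
time_s: 34.22
tool_pos: [0.5221, 0.0119, 0.0236]
ee_rot: [-180.0, 26.9, 179.5]
wrist_force: [-0.3, 0.2, 0.2]
gripper_width: -0.0003
grip_force: 0.0
```

```bash
python3 - <<'E'
from h import *
s=env.get_state();print(s["tool_pos"],s["ee_rot"],s["wrist_force"],np.round(s["q"],1),s["gripper_width"])
E
```

```text
[0.52206198 0.0118643  0.02364545] [-179.96007038   26.93389496  179.52314028] [-0.30745804  0.2353641   0.21293749] [ -16.1    4.1  129.8   19.6   21.2 -122.3] -0.0002961990194875432
```

Call:
arm_command(deltas="2 0 0 0 0 0;4 0 0 0 -1 0;5.5 0 0 0 -2 0;6.5 0 0 0 -4 0;7.5 0 0 0 -5 0;8 0 0 0 -7 0;8 0 0 0 -7 0")

```text
time_s: 34.8
tool_pos: [0.6055, 0.0115, 0.0273]
ee_rot: [-179.9, 34.4, 179.6]
wrist_force: [-0.1, 0.4, -0.7]
gripper_width: 0.0002
grip_force: 0.0
```

Call:
arm_command(deltas="0.3 0 0 0 0 0;0.6 0 0 0 0 0;0.8 0 0 0 0 0;0.8 0 0 0 0 0")

```text
time_s: 35.13
tool_pos: [0.6125, 0.0119, 0.026]
ee_rot: [-179.9, 34.2, 179.6]
wrist_force: [-0.2, 0.1, 0.1]
gripper_width: -0.0
grip_force: 0.0
```

Call:
arm_command(deltas="0.2 0 0 0 0 0;0.4 0 0 0 0 0;0.4 0 0 0 0 0")

```text
time_s: 35.38
tool_pos: [0.6158, 0.0121, 0.0252]
ee_rot: [-180.0, 34.1, 179.6]
wrist_force: [0.6, 0.0, 0.3]
gripper_width: -0.0
grip_force: 0.0
```

Call:
arm_command(deltas="0.15 0 0 0 0 0;0.3 0 0 0 0 0;0.3 0 0 0 0 0")

```text
time_s: 35.63
tool_pos: [0.6184, 0.0122, 0.0248]
ee_rot: [-180.0, 34.1, 179.6]
wrist_force: [-0.4, -0.5, -0.8]
gripper_width: -0.0001
grip_force: 0.1
```

Call:
arm_command(deltas="0.1 0 0 0 0 0;0.2 0 0 0 0 0;0.2 0 0 0 0 0")

```text
time_s: 35.88
tool_pos: [0.6188, 0.0125, 0.024]
ee_rot: [180.0, 33.9, 179.6]
wrist_force: [-12.0, -1.9, 7.6]
gripper_width: -0.0
grip_force: 6.0
```

```bash
python3 - <<'E'
from h import *
s=env.get_state();print(s["tool_pos"],s["wrist_force"],s["moment"],np.round(s["q"],1))
E
```

```text
[0.61881536 0.01246949 0.02402156] [-11.99869144  -1.94605539   7.63989903] [-0.21742987  1.0071692  -0.19955977] [ -13.6   15.3  119.4   31.8   14.1 -132. ]
```

The fingers press the scale's front (pad force 6 N) and it does not yield at 12 N, so it is against the back strip, and the measured edges are parallel. One remaining doubt is the earlier high-z push, where the left finger could have touched the knob. I'll check that in the saved frames, without viewing another picture.

```bash
python3 - <<'E'
from h import *
for n,f,ox in(("side","s9x",0),("side","s10",.622),("top","t10",.622),("side","s14",.688)):
    im=cv2.imread(f"pics/{f}.png")
    if im is None: continue
    g=cv2.cvtColor(im,cv2.COLOR_BGR2GRAY); k=np.array([ox,.062,.076]); 
    P=proj(n,[k,k+[.023,0,0],k-[.023,0,0],k+[0,.02,-.026],k-[0,.02,.026]]).round(1); print(f,P.tolist())
    u,v=P[0].astype(int); print("cols",u-12,"rows",v-8)
    for r in range(v-8,v+16): print(r,' '.join(f"{x:3d}" for x in g[r,u-12:u+14]))
E
```

```text
s10 [[304.4, 192.7], [305.5, 187.5], [303.3, 198.1], [298.2, 197.9], [310.9, 199.2]]
cols 292 rows 184
184 177 180 182 184 186 188 191 193 195 196 198 200 202 204 205 205 207 207 208 210 210 212 212 213 213 213
185 173 174 178 180 182 185 187 190 190 193 195 198 199 201 202 204 205 205 207 208 209 210 211 211 212 213
186 168 171 174 176 178 181 183 185 188 190 192 193 196 198 200 201 203 205 205 206 207 208 210 210 212 212
187 163 166 169 172 174 177 179 181 184 186 188 191 192 195 197 198 201 202 203 205 205 207 208 209 210 210
188 167 161 164 167 169 173 175 178 179 182 185 187 188 191 193 195 197 199 200 202 204 204 205 207 208 209
189 186 174 165 162 165 168 170 173 176 178 180 183 185 188 190 192 194 195 198 199 201 203 203 205 206 207
190 198 194 182 170 164 164 165 169 172 175 177 179 181 183 187 189 190 193 194 196 198 200 202 203 204 205
191 199 200 199 192 180 165 162 164 167 169 172 175 178 180 182 184 187 189 191 193 195 197 199 200 201 203
192 196 200 201 202 198 186 170 163 162 165 168 171 173 176 179 181 183 184 188 189 192 194 196 197 200 199
193 192 199 200 202 203 2
[... 6408 characters left out ...]
  85  83  86 104 121 124 112 109 109
189  67  68  67  67  68  70  83 106 112 102  89  83  83  83  82  83  80  87 100 112 123 122 120 123 115 112
190  67  66  66  69  68  80 106 125 129 122 114 109 103 101  98 104 108 113 118 125 129 122 120 120 108 107
191  67  68  68  69  82 105 123 128 129 129 130 130 126 122 121 126 129 129 125 124 129 129 128 122 107 109
192  66  68  70  83 107 123 128 130 128 128 129 128 129 128 129 129 129 129 129 129 129 129 127 118 108 108
193  70  70  84 110 125 128 128 128 128 129 129 129 128 129 128 129 128 128 129 130 129 129 125 116 108 109[ WARN:0@0.181] global loadsave.cpp:275 findDecoder imread_('pics/s9x.png'): can't open/read file: check file path/integrity
```

The geometry rules out knob contact. The right finger met the pan's lip first, which left the left finger about 15 mm short of the bar. In the s14 frame the bar end is also centred on the disc to within 1 px. I'll back off and do a last check.

Call:
arm_command(deltas="-2 0 0 0 0 0;-5 0 0 0 0 0;-8 0 1 0 1 0;-11 0 3 0 4 0;-13 0 6 0 8 0;-15 0 9 0 12 0;-16 0 13 0 16 0;-16 0 17 0 20 0;-16 0 20 0 24 0;-16 0 22 0 28 0;-16 0 22 0 28 0;-16 0 22 0 28 0")

```text
time_s: 36.88
tool_pos: [0.4617, 0.012, 0.2462]
ee_rot: [-179.7, 6.3, 179.7]
wrist_force: [0.5, -0.4, -0.9]
gripper_width: -0.0003
grip_force: 0.0
```

Call:
arm_command(deltas="-5 -40 5 0 0 0;-5 -40 5 0 0 0;-5 -40 5 0 0 0;-5 -40 5 0 0 0;-5 -40 5 0 0 0;-5 -40 5 0 0 0;-5 -40 5 0 0 0;-5 -40 5 0 0 0;-5 -40 5 0 0 0;-5 -40 5 0 0 0;-5 -40 5 0 0 0;-5 -40 5 0 0 0")

```text
time_s: 37.88
tool_pos: [0.4092, -0.3881, 0.2926]
ee_rot: [-180.0, 6.0, 179.5]
wrist_force: [0.6, 1.4, -0.7]
gripper_width: -0.0004
grip_force: 0.0
```

```bash
python3 - <<'E'
from h import *
sd=shot("side","s15");g=cv2.cvtColor(sd,cv2.COLOR_BGR2GRAY)
old=cv2.cvtColor(cv2.imread("pics/s14.png"),cv2.COLOR_BGR2GRAY)
print("diff vs s14 near scale",np.abs(g[180:214,296:348].astype(int)-old[180:214,296:348]).max())
F=[]
for c in range(298,348,6):
    col=cv2.GaussianBlur(g[:,c:c+1],(1,3),0)[:,0].astype(float); a=196+(c-298)//10; d=np.diff(col[a:a+8]); F.append([c,a+d.argmin()+.5])
print(plane("side",F,.04)[:,:2].round(3).tolist())
s=env.get_state();print(s["time_s"],s["wrist_force"])
E
```

```text
diff vs s14 near scale 51
[[0.629, 0.084], [0.627, 0.064], [0.63, 0.046], [0.628, 0.027], [0.627, 0.007], [0.629, -0.011], [0.628, -0.03], [0.626, -0.049], [0.624, -0.068]]
37.9333 [-0.83932979 -0.26921464 -0.58728155]
```

The scale's front edge is straight and parallel to the riser, and the tomato is on the board. Handing in.

```bash
python3 -c "
from plant import env
print(env.finish_job())"
```

```text
the job is handed in; nothing more can be done
None
```

I handed the job in at about 38 s, but the hand-in returned no verdict. The tomato is on the board, the knob was turned to its zero stop, and the scale is under the riser, pushed until it would not move. Two things I could not see under the shelf: the scale's contact with the back strip, judged from push force and front-edge position, and the knob's final angle, judged from geometry and one side frame.

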